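# Return the kit containers to their trays

## Robot

A 6-joint arm with a two-finger parallel gripper is mounted at the origin on the work surface. World frame = base frame: x ahead of the robot, y to its left, z up, the work surface at z = 0. Lengths are in m, angles in rad, forces in N, time in s.
With the tool pointing down it reaches from about 0.35 to 0.975 m from the base axis. Payload 17.4 kg.
Tool frame: the origin (TCP) lies at the very end of the fingers, on their centre line; the grasp point (between the pads) lies 19 mm behind it; z points along the fingers, y is the line along which they close (so a half turn about z gives the same grasp; the last joint's range is limited). The gripper opens to 85 mm and grips with 20 to 120 N. Pads are 22 mm wide; open, the fingers measure 114 mm over their backs; the gripper's body (76 mm by 85 mm) begins 54 mm behind the grasp point. The pads swing forward as they close: fully open they stand 13 mm farther back than shut.
Start: joints at [-1.376, 0.116, 1.442, -0, 1.584, -0.038], TCP at [0.156, -0.657, 0.231] pointing down, gripper open.
Joint ranges: [-2.83, 2.83], [-0.83, 2.19], [0.07, 2.5], [-1.14, 4.28], [0.01, 3], [-2.97, 2.97]. Speed limits (rad/s): [1.89, 1.89, 2.22, 3.14, 3.14, 3.14].

## Interface

Orientations are given as a rotation vector (axis times angle).
In Python, from workcell import r, vision, finish_job gives the robot as it stands.
- The arm moves only by the shell command python3 -m creep 'ROWS' [FORCE]. ROWS is a JSON object whose one key "rows" holds a list that holds one entry, the list of rows, each a list of 5 numbers: the shift along the tool's x, y, z in mm, then the turn about the tool's z in rad, then the closure, from 0 (fully open) to 1 (shut). In form: {"rows": [[[tx, ty, tz, spin, grip], ...]]}. A call has 1 to 20 rows; each row shifts and turns the commanded pose from where the row before left it, along the tool's axes as they then stand; what a row does not reach is not made up. A row lasts 1/12 s, in which the tool goes at most 41.7 mm and 7.16 degrees, less where a joint would pass 70% of its speed; a pose out of reach is approached as far as the arm can. A call is refused whole if a number of a shift passes 41.7 or a number of a turn 0.125, either way. A call with a gripper value outside its range is refused whole. The fingers move at their own pace and stop on an object; FORCE is the grip in N (left out, the last holds). Time passes only in rows, so rows that do not move let the fingers close. It gives the time, the measured TCP pose, the force, the opening and the grip force at its end, in the units of the state.
- r.get_obs(): the state, without advancing time (a new reading comes with each control period).
- vision.read_camera(name): name is "scene" or "top" or "wrist"; returns a dict with "frame" (400x640x3 uint8, blue, green, red), "fx", "fy", "cx", "cy" (pixels), "R" (3x3) and "t" (3): a world point X has camera coordinates R X + t. Camera axes: x right, y down, z forward; pixel columns grow to the right and rows downward; lengths in m; the calibration is good to about 2 mm. A picture is of the moment at which its call begins. There is no depth.
- finish_job(): hands the job in; it is judged then, once.
The state is a dict: "clock": time; "joint_pos": joint angles; "dq": joint speeds; "effort": joint torques, N m; "position": TCP position; "tool_rot": TCP orientation; "wrist_force": force on the tool from outside, world axes, zero at the start; "torque": the same for the moment, N m; "finger_gap": finger opening in m; "finger_force": force on a finger pad.
Only numpy, scipy, OpenCV 4.12 (cv2) and the standard library are available. Lean on these libraries where they do the work, as an engineer would, in place of code of your own. Each camera call takes 0.05 s, during which the arm holds its last target. There are 200 camera calls.

## Task

The practical is over: put the four plastic containers left out on the bench back into the green moulded kit trays, each into the one empty well of the tray that already holds two containers of its own kind. Lower each one gently, upright, until it stands on the floor of its well, without dropping it in, and let go. Do not knock or shift the little glass beaker and the little conical flask that stand among them.

Things in the scene. Friction and masses are not known exactly. Their poses are not given: they have to be found in the camera images.
- reagent_bottle: Loose white plastic reagent bottle standing upright, with a blank paper band: round, straight body 38 mm in diameter up to 62 mm, then a short shoulder and a ribbed white cap 28 mm in diameter; 92 mm tall in all, about 85 g. Origin: centre of its underside, z up. Grip it across the body, 40 to 60 mm up.
- dropper_bottle: Loose translucent plastic dropper bottle standing upright: round, straight body 30 mm in diameter up to 58 mm, then a collar 19 mm in diameter and a thin pointed nozzle; 90 mm tall in all, about 40 g. Origin: centre of its underside, z up. Grip it across the body, 40 to 58 mm up.
- jar: Loose white wide-mouthed jar standing upright, with a blank paper band: round body 56 mm in diameter up to 56 mm, then a ribbed screw lid nearly as wide (54 mm); 80 mm tall in all, about 140 g. Origin: centre of its underside, z up. Grip it across the body, 40 to 56 mm up.
- square_bottle: Loose white square bottle standing upright, with paper labels: body 44 x 44 mm with rounded edges, straight up to 66 mm, then a short shoulder and a round ribbed cap 29 mm in diameter; 90 mm tall in all, about 110 g. Origin: centre of its underside, x and y axes square to its flat sides, z up. Grip it across a pair of parallel flats, 40 to 62 mm up.
- reagent_tray: Fixed green tray strip, 246 x 86 x 24 mm high, three round wells in a row 80 mm apart; the two farther ones hold two reagent bottles (fixed, tops 96 mm up). Origin: on the bench, under the centre of the empty well; x along the row, away from the robot (yaw within 0.15 rad), z up. Well walls taper evenly: 46 mm diameter at the floor, 56 at the rim; floor 4 mm above bench, 20 mm deep.
- dropper_tray: Fixed green tray strip, 246 x 86 x 24 mm high, three round wells in a row 80 mm apart; the two farther ones hold two dropper bottles (fixed, tops 94 mm up). Origin: on the bench, under the centre of the empty well; x along the row, away from the robot (yaw within 0.15 rad), z up. Well walls taper evenly: 38 mm diameter at the floor, 48 at the rim; floor 4 mm above bench, 20 mm deep.
- jar_tray: Fixed green tray strip, 246 x 86 x 24 mm high, three round wells in a row 80 mm apart; the two farther ones hold two wide-mouthed jars (fixed, tops 84 mm up). Origin: on the bench, under the centre of the empty well; x along the row, away from the robot (yaw within 0.15 rad), z up. Well walls taper evenly: 64 mm diameter at the floor, 74 at the rim; floor 4 mm above bench, 20 mm deep.
- square_tray: Fixed green tray strip, 246 x 86 x 24 mm high, three square wells in a row 80 mm apart; the two farther ones hold two square bottles (fixed, tops 94 mm up). Origin: on the bench, under the centre of the empty well; x along the row, away from the robot (yaw within 0.15 rad), z up. Well walls taper evenly: 52 mm wide at the floor, 62 at the rim, sides along x, y; floor 4 mm above bench, 20 mm deep.
- beaker: A bystander to leave alone: little loose glass beaker, 36 mm across the rim, 50 mm tall, standing in the row of loose containers. Origin: centre of its underside.
- conical_flask: A bystander to leave alone: little loose glass conical flask, 42 mm across the base, 25 mm across the mouth, 70 mm tall, standing in the row of loose containers. Origin: centre of its underside.
Not all that is in view belongs to the job. Leave any pink or yellow look-alike of the jar alone.

How it is judged:
At the end, for the whole second after the job is handed in: Each of the four containers stands in the empty well of the tray of its own kind: its centre within 8 mm of the well's centre, its underside no more than 4 mm above the well's floor, upright within 0.1 rad, released and at rest; the beaker and the flask stand within 20 mm of where they were (horizontal distance between reagent_bottle and reagent_tray below 0.008 m and z of reagent_bottle in the frame of reagent_tray below 0.008 m and angle between each of reagent_bottle, dropper_bottle, jar, square_bottle's own z axis and vertical below 0.1 rad and linear speed of each of reagent_bottle, dropper_bottle, jar, square_bottle below 0.02 m/s and horizontal distance between dropper_bottle and dropper_tray below 0.008 m and z of dropper_bottle in the frame of dropper_tray below 0.008 m and horizontal distance between jar and jar_tray below 0.008 m and z of jar in the frame of jar_tray below 0.008 m and horizontal distance between square_bottle and square_tray below 0.008 m and z of square_bottle in the frame of square_tray below 0.008 m and not (distance of beaker from where it was at the start of the episode above 0.02 m) and not (angle between beaker's own z axis and vertical above 0.35 rad) and not (distance of conical_flask from where it was at the start of the episode above 0.02 m) and not (angle between conical_flask's own z axis and vertical above 0.35 rad)); the robot touches nothing.
It fails at once if a container is dropped or slammed into its well (faster than 0.8 m/s at the well, as after a fall of more than about 30 mm) ((horizontal distance between reagent_bottle and reagent_tray below 0.035 m and z of reagent_bottle in the frame of reagent_tray below 0.1 m and linear speed of reagent_bottle above 0.8 m/s) or (horizontal distance between dropper_bottle and dropper_tray below 0.035 m and z of dropper_bottle in the frame of dropper_tray below 0.1 m and linear speed of dropper_bottle above 0.8 m/s) or (horizontal distance between jar and jar_tray below 0.035 m and z of jar in the frame of jar_tray below 0.1 m and linear speed of jar above 0.8 m/s) or (horizontal distance between square_bottle and square_tray below 0.035 m and z of square_bottle in the frame of square_tray below 0.1 m and linear speed of square_bottle above 0.8 m/s)).
It fails at once if the beaker or the conical flask is shifted by more than 20 mm or tipped (distance of any of beaker, conical_flask from where it was at the start of the episode above 0.02 m or angle between any of beaker, conical_flask's own z axis and vertical above 0.35 rad).
It also fails if it takes over 128 s, if anything falls off the work surface, if the arm or the gripper's body presses on something with over 40 N, if the wrist force passes 120 N, or if a joint passes its speed limit or range.

## Working session

There is one attempt and no reset: what is moved stays moved. The work goes in short steps, Python scripts to look and compute and a shell command to move; the robot and the scene stay as the last step left them, time stands still between calls to the robot, and variables do not carry over. Pictures are saved under pics/ and viewed, at most 14 in all, crops included, and the job is handed in when it is done.

```bash
ls; mkdir -p pics
python3 - <<'E'
from workcell import r, vision
import cv2
for n in("scene","top","wrist"):
    c=vision.read_camera(n); cv2.imwrite(f"pics/{n}0.png",c["frame"]); print(n,c["fx"],c["cx"],c["cy"],c["R"],c["t"])
print(r.get_obs())
E
```

```text
pics
scene 503.33721886224697 317.0429037269993 205.31807591343147 [[-0.0437049   0.99897764  0.01155687]
 [ 0.82454382  0.04260045 -0.56419206]
 [-0.56410758 -0.01512881 -0.82556269]] [ 0.04947182 -0.35304497  1.35811058]
top 427.803287805507 320.6700204762636 198.3614730791513 [[-0.01998281 -0.99976361  0.00856844]
 [-0.99743813  0.01934609 -0.06886877]
 [ 0.06868672 -0.00992268 -0.99758893]] [-0.02800534  0.47714182  0.92142749]
wrist 323.98979785620094 323.94701670226067 198.26107221505126 [[ 0.23016244 -0.97315165 -0.00105732]
 [-0.91952846 -0.21783532  0.32713175]
 [-0.31857913 -0.07432121 -0.94497815]] [-0.67386403 -0.04268357  0.38034275]
{'clock': 0.15, 'joint_pos': array([-1.37579377e+00,  1.16408406e-01,  1.44209582e+00,  2.90570608e-05,
        1.58398248e+00, -3.77866844e-02]), 'dq': array([-0.00055535, -0.000867  , -0.00407461, -0.00030293, -0.00156333,
        0.00096035]), 'effort': array([ 1.31887424e-03, -7.32512426e+01, -6.32847834e+01, -1.33018143e-04,
        5.02288429e-03,  5.54238468e-06]), 'position': array([ 0.15570025, -0.65666257,  0.2307197 ]), 'tool_rot': array([-3.11944838e+00, -3.64736190e-01,  6.47654572e-05]), 'wrist_force': array([-0.37858695, -0.65578236, -0.19611321]), 'torque': array([-0.02111482, -0.02937627,  0.01017461]), 'finger_force': 0.0, 'finger_gap': 0.08535800772100818}
```

View pics/top0.png

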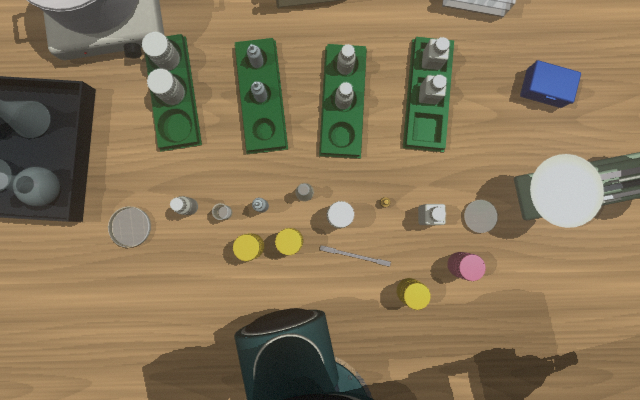

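View pics/scene0.png

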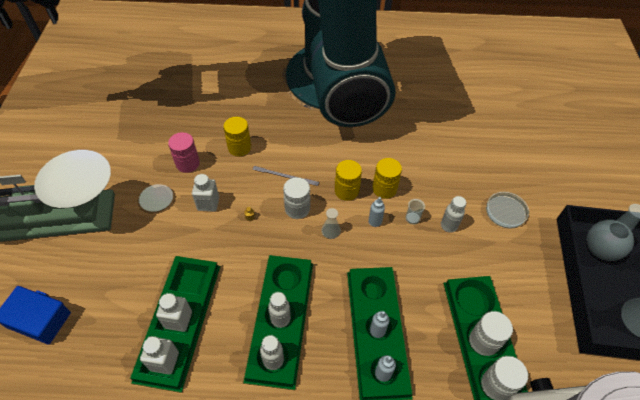

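The top view shows, from the left, the loose reagent bottle (182,206), beaker (221,212), dropper bottle (259,206), flask (304,191), white jar (341,214) and square bottle (435,215). The empty wells are jar (175,125), dropper (264,129), reagent (341,133) and square (428,127).

Possible mix-ups:
- **Jar:** yellow at (247,247), (288,241) and (417,295), pink at (471,266), and the tray jars at (160,50) and (167,87). I choose the white one at (341,214).
- **Reagent, dropper and square bottles:** the fixed ones in the trays. I choose the ones in the loose row.
- **Dropper bottle:** could also be taken for the flask (304,191) or the brass weight (386,202).

Next, a close crop of each view.

Run:
```python
import cv2
t=cv2.imread("pics/top0.png"); s=cv2.imread("pics/scene0.png")
cv2.imwrite("pics/tc.png",cv2.resize(t[100:235,130:460],(792,324),interpolation=cv2.INTER_CUBIC))
cv2.imwrite("pics/sc.png",cv2.resize(s[160:320,130:510],(798,336),interpolation=cv2.INTER_CUBIC))
cv2.imwrite("pics/both.png",cv2.vconcat([cv2.resize(t[100:235,140:460],(704,297),interpolation=cv2.INTER_CUBIC),cv2.resize(s[165:315,160:510],(704,302),interpolation=cv2.INTER_CUBIC)]))
```

```text
(no output)
```

View pics/both.png

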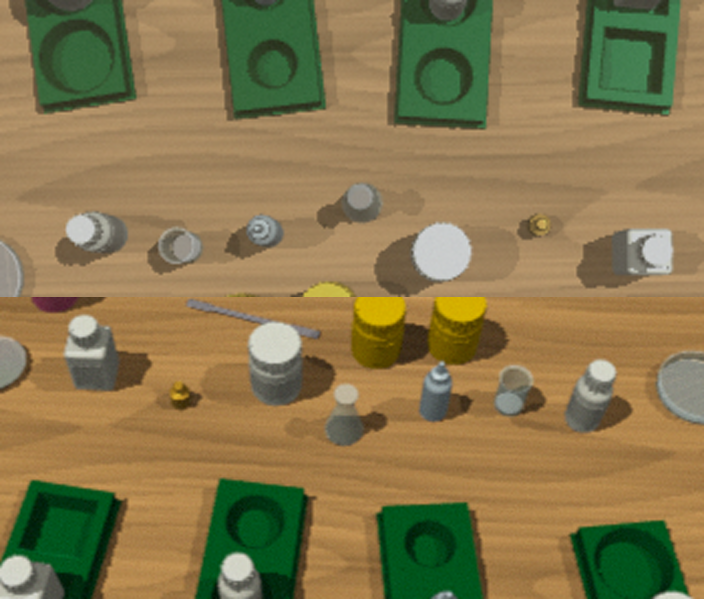

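```bash
cat > h.py <<'E'
import numpy as np, cv2
from workcell import r, vision
def ray(c,uv):
    R=np.array(c["R"]);d=R.T@np.array([(uv[0]-c["cx"])/c["fx"],(uv[1]-c["cy"])/c["fy"],1.]);return -R.T@np.array(c["t"]),d/np.linalg.norm(d)
def plane(c,uv,z):
    o,d=ray(c,uv);return o+d*(z-o[2])/d[2]
def tri(c1,u1,c2,u2):
    (a,d),(b,e)=ray(c1,u1),ray(c2,u2)
    s=np.linalg.lstsq(np.c_[d,-e],b-a,rcond=None)[0];p,q=a+d*s[0],b+e*s[1]
    return (p+q)/2,np.linalg.norm(p-q)
def pose():
    o=r.get_obs();M=cv2.Rodrigues(np.array(o["tool_rot"]))[0];return o,M,np.arctan2(M[1,0],M[0,0])
def togo(p,yaw=None):  # shift in tool axes (mm) from measured pose to world p, and spin
    o,M,y=pose();print("d tool mm",np.round(M.T@(np.array(p)-o["position"])*1000,1),"yaw",round(y,3),"spin",None if yaw is None else round(y-yaw,3))
E
python3 - <<'E'
from h import *
np.set_printoptions(precision=4,suppress=True)
T=vision.read_camera("top");S=vision.read_camera("scene")
t=lambda X,Y:(140+(X)/2.2-.3,100+(Y)/2.2-.3)
s=lambda X,Y:(160+X/2.0114-.25,165+(Y-297)/2.0133-.25)
P={"reagent":((84,230),(601,372),.092),"dropper":((262,228),(440,366),.090),"jar":((442,251),(275,343),.08),"square":((657,250),(83,328),.09),
"beaker":((179,245),(515,378),.05),"flask":((360,196),(345,394),.07),
"Wreag":((443,76),(254,520),.024),"Wdrop":((272,63),(430,543),.024),"Wjar":((78,58),(634,562),.024),"Wsq":((627,60),(64,524),.024)}
for k,(a,b,z) in P.items():
    p,g=tri(T,t(*a),S,s(*b));print(k,p,"gap mm",round(g*1e3,1),"top@z",plane(T,t(*a),z)[:2],"scene@z",plane(S,s(*b),z)[:2])
# refined blobs
for n,c,lst in(("top",T,[("reagent",(178,204)),("jar",(341,214)),("square",(438,213))]),("scene",S,[("reagent",(458.6,202)),("jar",(296.5,188)),("square",(201,180))])):
    f=c["frame"];hsv=cv2.cvtColor(f,cv2.COLOR_BGR2HSV)
    for k,q in lst:
        for th in (170,190,210):
            m=((hsv[...,1]<60)&(hsv[...,2]>th)).astype(np.uint8)
            N,L,st,ce=cv2.connectedComponentsWithStats(m);i=L[int(q[1]),int(q[0])]
            if i: print(n,k,th,ce[i],st[i])
# tray edges: green top-face outline in top view, near end corners
f=T["frame"];hsv=cv2.cvtColor(f,cv2.COLOR_BGR2HSV);m=cv2.inRange(hsv,(50,100,40),(85,255,255))
cs=[c for c in cv2.findContours(m,cv2.RETR_EXTERNAL,2)[0] if cv2.contourArea(c)>1500]
for c in cs:
    b=cv2.boxPoints(cv2.minAreaRect(c)); w=np.array([plane(T,q,.024)[:2] for q in b]);print("tray px",b.round(1).tolist(),"w",w.round(3).tolist())
E
```

```text
reagent [0.4655 0.2549 0.0852] gap mm 4.6 top@z [0.465  0.2503] scene@z [0.4698 0.2551]
dropper [0.4643 0.0923 0.0823] gap mm 6.0 top@z [0.4638 0.0883] scene@z [0.4694 0.0944]
jar [ 0.4399 -0.0755  0.0769] gap mm 2.9 top@z [ 0.4398 -0.0768] scene@z [ 0.4422 -0.0738]
square [ 0.4366 -0.274   0.0848] gap mm 2.4 top@z [ 0.4365 -0.2738] scene@z [ 0.4407 -0.2711]
beaker [0.4515 0.1758 0.0484] gap mm 4.4 top@z [0.4515 0.1732] scene@z [0.4523 0.1777]
flask [ 0.4935 -0.0005  0.0681] gap mm 1.6 top@z [ 0.4934 -0.0014] scene@z [0.4948 0.0002]
Wreag [ 0.6165 -0.0845  0.0236] gap mm 1.0 top@z [ 0.6164 -0.085 ] scene@z [ 0.6167 -0.084 ]
Wdrop [0.6327 0.0868 0.0237] gap mm 2.4 top@z [0.6326 0.0856] scene@z [0.6328 0.088 ]
Wjar [0.642  0.282  0.0212] gap mm 4.4 top@z [0.6412 0.2788] scene@z [0.643  0.2834]
Wsq [ 0.6295 -0.2695  0.0229] gap mm 1.3 top@z [ 0.6293 -0.2698] scene@z [ 0.6301 -0.2685]
top reagent 170 [175.8963 203.637 ] [170 197  13  14 135]
top reagent 190 [175.9831 203.7712] [170 198  13  12 118]
top jar 170 [340.7086 213.7368] [328 201  26  26 532]
top jar 190 [340.772 213.862] [329 2
[... 741 characters left out ...]
9969482422]] w [[0.571, -0.037], [0.822, -0.055], [0.815, -0.146], [0.565, -0.126]]
tray px [[406.0, 144.5], [414.79998779296875, 37.79999923706055], [453.3999938964844, 41.0], [444.5, 147.6999969482422]] w [[0.591, -0.227], [0.832, -0.255], [0.823, -0.341], [0.582, -0.312]]
tray px [[233.8000030517578, 42.0], [274.79998779296875, 37.400001525878906], [287.3999938964844, 148.60000610351562], [246.39999389648438, 153.3000030517578]] w [[0.829, 0.149], [0.838, 0.058], [0.587, 0.033], [0.578, 0.123]]
tray px [[142.5, 39.5], [185.1999969482422, 33.400001525878906], [201.0, 144.3000030517578], [158.3000030517578, 150.39999389648438]] w [[0.838, 0.352], [0.85, 0.257], [0.6, 0.222], [0.588, 0.315]]
```

All triangulated heights match the text within a few mm: caps at 77–85 mm against 80–92, well rims at 21–24 mm against 24. The square bottle comes first, starting with a move over it for a close look.

```bash
python3 -m creep '{"rows": [[[12,-10,0,0,0],[24,-20,0,0,0],[24,-20,0,0,0],[24,-20,0,0,0],[24,-20,0,0,0],[24,-20,0,0,0],[24,-20,0,0,0],[24,-21,0,0,0],[24,-21,0,0,0],[24,-21,0,0,0],[24,-21,0,0,0],[24,-21,0,0,0],[24,-21,0,0,0],[24,-21,0,0,0],[24,-21,0,0,0],[12,-10,0,0,0],[4,0,0,0.11,0],[0,0,0,0.12,0],[0,0,0,0,0],[0,0,0,0,0]]]}' 60
python3 - <<'E'
from h import *
c=vision.read_camera("wrist");cv2.imwrite("pics/w1.png",c["frame"])
o,M,y=pose();C=-np.array(c["R"]).T@np.array(c["t"]);print(o["position"],y,"cam in tool",M.T@(C-o["position"]))
E
```

```text
clock: 1.92
position: [0.4388, -0.2727, 0.2313]
tool_rot: [-3.142, -0.011, -0.0]
wrist_force: [-0.5, -0.3, -0.0]
finger_gap: 0.0851
finger_force: 0.0
[ 0.43865738 -0.27289626  0.23125895] 0.007116792964645345 cam in tool [ 0.08367104 -0.00073545 -0.142048  ]
```

View pics/w1.png

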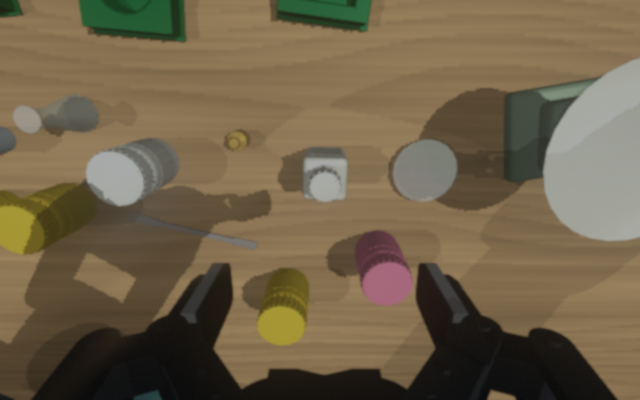

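The wrist view shows the square bottle with its cap at (325,184) and flats close to level. The pink jar (385,285) and yellow jar (283,322) stand well clear. Next I measure cap and yaw.

Run:
```python
from h import *
c=vision.read_camera("wrist");f=c["frame"];g=cv2.cvtColor(f,cv2.COLOR_BGR2HSV)
m=((g[...,1]<70)&(g[...,2]>110)).astype(np.uint8);N,L,st,ce=cv2.connectedComponentsWithStats(m);i=L[185,325];print(st[i],ce[i])
ct=cv2.findContours((L==i).astype(np.uint8),cv2.RETR_EXTERNAL,2)[0][0]
b=cv2.boxPoints(cv2.minAreaRect(ct));print(b.round(1).tolist(),[plane(c,q,.066)[:2].round(4).tolist() for q in b])
m=((g[...,1]<60)&(g[...,2]>175)).astype(np.uint8);N,L,st,ce=cv2.connectedComponentsWithStats(m);i=L[185,325];print(st[i],ce[i],plane(c,ce[i],.09))
cv2.imwrite("pics/sq.png",cv2.resize(f[130:220,280:370],(540,540),interpolation=cv2.INTER_CUBIC))
togo([.4385,-.2727,.031],0)
```

```text
[ 303  148   45   55 1784] [325.58688341 178.62443946]
[[303.0, 148.0], [347.0, 148.0], [347.0, 202.0], [303.0, 202.0]] [[0.4664, -0.2522], [0.4667, -0.2941], [0.412, -0.2958], [0.4117, -0.2514]]
[     0      0    640    400 256000] [319.5 199.5] [ 0.42293454 -0.26832481  0.09      ]
d tool mm [-1.000e-01 -3.000e-01  2.003e+02] yaw 0.006 spin 0.006
```

View pics/sq.png

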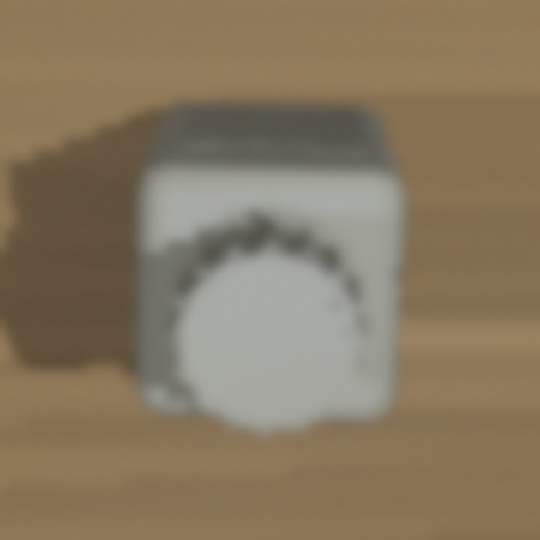

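The crop shows the square shoulder with its edges level in the image (yaw about 0) and the cap centre at about (324.5,186.7), which gives (0.437,-0.273). I descend and grip.

```bash
python3 -m creep '{"rows": [[[0,0,20,0,0],[0,0,30,0,0],[0,0,30,0,0],[0,0,30,0,0],[0,0,30,0,0],[0,0,25,0,0],[0,0,20,0,0],[0,0,12,0,0],[0,0,6,0,0],[0,0,0,0,0.2],[0,0,0,0,0.6],[0,0,0,0,1],[0,0,0,0,1],[0,0,0,0,1],[0,0,0,0,1],[0,0,0,0,1],[0,0,0,0,1],[0,0,0,0,1]]]}' 60
```

```text
clock: 3.52
position: [0.4396, -0.2736, 0.0299]
tool_rot: [3.14, 0.005, 0.003]
wrist_force: [-0.5, 0.6, 7.3]
finger_gap: 0.0435
finger_force: 61.3
```

```bash
python3 -m creep '{"rows": [[[0,0,-10,0,1],[0,0,-25,0,1],[0,0,-25,0,1],[10,0,-10,0,1],[20,-1,0,0,1],[25,-1,0,0,1],[25,-1,0,0,1],[25,-1,0,0,1],[25,0,0,0,1],[25,0,0,0,1],[20,0,0,0,1],[12,0,0,0.06,1],[5,0,0,0.06,1],[0,0,0,0,1],[0,0,0,0,1],[0,0,0,0,1]]]}' 60
python3 - <<'E'
from h import *
a=vision.read_camera("wrist")["frame"];b=vision.read_camera("scene")["frame"]
cv2.imwrite("pics/p1.png",cv2.hconcat([cv2.resize(a[:,160:480],(400,500)),cv2.resize(b[160:400,100:292],(400,500),interpolation=cv2.INTER_CUBIC)]))
togo([.632,-.2692,.033],-.116)
E
```

```text
clock: 4.85
position: [0.6304, -0.2689, 0.0988]
tool_rot: [3.136, -0.181, 0.0]
wrist_force: [0.8, -0.3, -2.1]
finger_gap: 0.0429
finger_force: 60.6
d tool mm [ 1.6  0.  65.7] yaw -0.116 spin -0.0
```

View pics/p1.png

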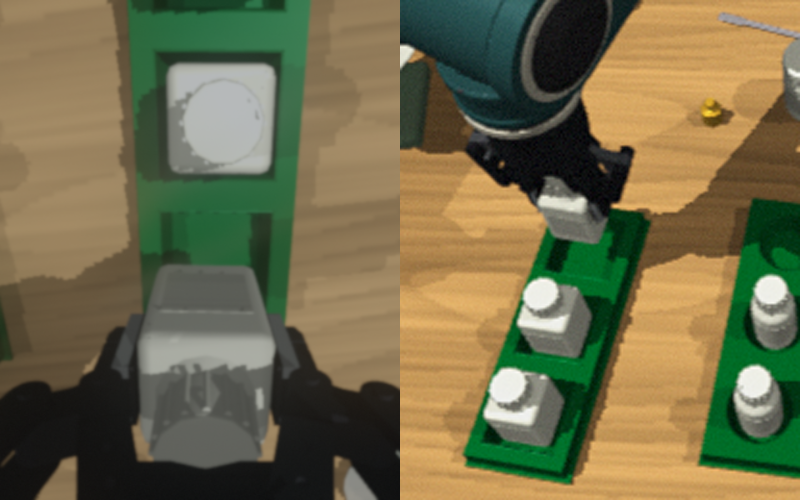

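Left, the wrist view: well far rim corners at (163,213) and (271,213), fixed bottle cap at (222,122), held bottle centred near column 207. Right, the scene view: the bottle hangs upright above the well. I check the lateral offset by casting rays.

Run:
```python
from h import *
c=vision.read_camera("wrist");o,M,y=pose()
q=lambda a,b:(160+a*.8,b*.8)
for n,p,z in(("rimL",(163,213),.024),("rimR",(271,213),.024),("trayL",(139,213),.024),("trayR",(292,213),.024),("cap",(222,122),.094),("bottL",(152,268),.069),("bottR",(262,268),.069)):
    w=plane(c,q(*p),z);print(n,w.round(4),"tool",((M.T@(w-o["position"]))*1000).round(1))
```

```text
rimL [ 0.6617 -0.249   0.024 ] tool [ 28.7 -23.5  74.7]
rimR [ 0.6548 -0.308   0.024 ] tool [28.7 35.9 74.7]
trayL [ 0.6632 -0.2359  0.024 ] tool [ 28.7 -36.7  74.7]
trayR [ 0.6534 -0.3195  0.024 ] tool [28.7 47.5 74.7]
cap [ 0.708  -0.2836  0.094 ] tool [78.8  5.5  4.7]
bottL [ 0.6475 -0.2462  0.069 ] tool [ 14.3 -24.6  29.7]
bottR [ 0.6416 -0.2961  0.069 ] tool [14.3 25.6 29.7]
```

The wrist view puts the well centre at (0.628,-0.274). The tray outline in the top view agrees, so my hand-clicked rim was 5 mm off. I shift +5 mm in tool y, then lower slowly.

```bash
python3 -m creep '{"rows": [[[0,2,0,0,1],[0,3,0,0,1],[0,0,0,0,1],[0,0,10,0,1],[0,0,12,0,1],[0,0,12,0,1],[0,0,10,0,1],[0,0,6,0,1],[0,0,4,0,1],[0,0,3,0,1],[0,0,2,0,1],[0,0,2,0,1],[0,0,1,0,1],[0,0,1,0,1],[0,0,0,0,1],[0,0,0,0,1]]]}' 60
python3 - <<'E'
from h import *
a=vision.read_camera("scene")["frame"];cv2.imwrite("pics/p2.png",cv2.resize(a[200:400,100:292],(576,600),interpolation=cv2.INTER_CUBIC))
E
```

```text
clock: 6.33
position: [0.6303, -0.2739, 0.0356]
tool_rot: [3.136, -0.184, 0.001]
wrist_force: [-0.3, -1.0, -0.9]
finger_gap: 0.0432
finger_force: 60.7
```

```bash
python3 -m creep '{"rows": [[[0,0,1,0,1],[0,0,0.5,0,1],[0,0,0,0,1],[0,0,0,0,1]]]}' 60; python3 -m creep '{"rows": [[[0,0,1,0,1],[0,0,0,0,1],[0,0,0,0,1]]]}' 60
```

```text
clock: 6.72
position: [0.6304, -0.2739, 0.034]
tool_rot: [3.136, -0.184, 0.0]
wrist_force: [0.3, 0.3, 1.3]
finger_gap: 0.0434
finger_force: 60.9
clock: 6.97
position: [0.6305, -0.2739, 0.034]
tool_rot: [3.136, -0.184, 0.001]
wrist_force: [-4.9, 3.8, 10.3]
finger_gap: 0.0434
finger_force: 62.0
```

Contact at z = 0.034, as computed. I release, lift, and look at the square well, then at the reagent well on the way.

```bash
python3 -m creep '{"rows": [[[0,0,-1,0,0.7],[0,0,0,0,0.4],[0,0,0,0,0],[0,0,0,0,0],[0,0,0,0,0],[0,0,0,0,0],[0,0,-10,0,0],[0,0,-20,0,0],[0,0,-30,0,0],[0,0,-30,0,0],[0,0,-30,0,0],[0,0,-30,0,0],[0,0,-30,0,0],[0,0,-25,0,0],[-10,-10,-10,0,0]]]}' 60
python3 -m creep '{"rows": [[[-18,-20,0,0,0],[-20,-24,0,0,0],[-20,-24,0,0,0],[-20,-24,0,0,0],[-20,-24,0,0,0],[-20,-24,0,0,0],[-14,-18,0,-0.047,0],[-10,-10,0,0,0],[0,0,0,0,0],[0,0,0,0,0]]]}'
python3 - <<'E'
from h import *
c=vision.read_camera("wrist");cv2.imwrite("pics/w2.png",c["frame"]);b=vision.read_camera("scene")["frame"];cv2.imwrite("pics/s2.png",b)
b2=cv2.resize(b[220:400,120:240],(267,400),interpolation=cv2.INTER_CUBIC)
cv2.imwrite("pics/v2.png",cv2.hconcat([c["frame"][:,60:590],b2]))
E
```

```text
clock: 8.22
position: [0.6224, -0.2639, 0.2538]
tool_rot: [3.134, -0.185, 0.007]
wrist_force: [0.5, 0.3, 0.0]
finger_gap: 0.0853
finger_force: 0.0
clock: 9.05
position: [0.4996, -0.0797, 0.2496]
tool_rot: [3.139, -0.111, 0.002]
wrist_force: [0.3, -0.5, -1.0]
finger_gap: 0.0855
finger_force: 0.0
```

View pics/v2.png

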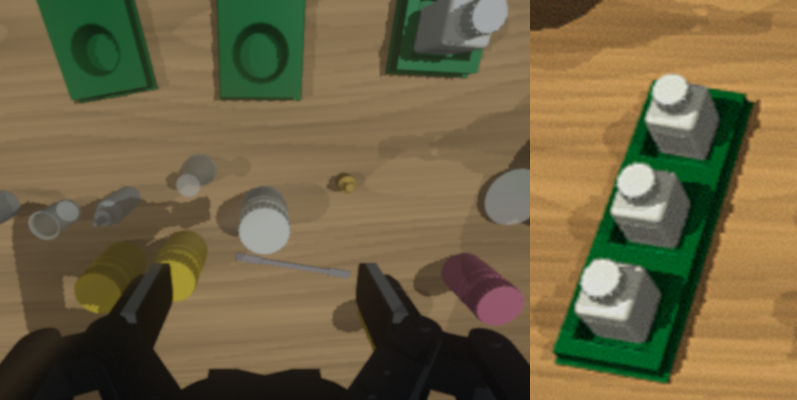

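The square bottle stands in its well. The wrist view (60 px crop offset) shows the reagent well rim centred at about (260,53), the dropper well at (96,50), and the white jar lid at (264,228). I now cast these.

Run:
```python
from h import *
np.set_printoptions(precision=4,suppress=True)
c=vision.read_camera("wrist");o,M,y=pose();f=c["frame"];g=cv2.cvtColor(f,cv2.COLOR_BGR2HSV)
for n,p,z in(("Wreag",(320.5,53),.024),("reagL",(277.5,53),.024),("reagR",(364,53),.024),("rimL",(293,53),.024),("rimR",(348,53),.024),("Wdrop",(156,50),.024),("dL",(131,50),.024),("dR",(180,50),.024),("jar",(324,228),.08)): print(n,plane(c,p,z))
m=((g[...,1]<60)&(g[...,2]>150)).astype(np.uint8);N,L,st,ce=cv2.connectedComponentsWithStats(m);i=L[228,324];print(st[i],ce[i],plane(c,ce[i],.08))
T=vision.read_camera("top");G=cv2.cvtColor(T["frame"],cv2.COLOR_BGR2HSV)
print(plane(T,(340.75,213.8),.08), tri(T,(340.75,213.8),c,ce[i]))
print(y,g[53,280:365:4,2])
```

```text
Wreag [ 0.616  -0.0848  0.024 ]
reagL [ 0.6192 -0.0402  0.024 ]
reagR [ 0.6127 -0.1298  0.024 ]
rimL [ 0.618  -0.0563  0.024 ]
rimR [ 0.6139 -0.1132  0.024 ]
Wdrop [0.6311 0.0848 0.024 ]
dL [0.6329 0.1106 0.024 ]
dR [0.6293 0.06   0.024 ]
jar [ 0.443  -0.0759  0.08  ]
[ 300  209   49   46 1753] [323.7981 231.6589] [ 0.4388 -0.0754  0.08  ]
[ 0.4398 -0.0771  0.08  ] (array([ 0.4398, -0.0762,  0.0825]), np.float64(0.0014956789596164922))
-0.07153037025363496 [ 90  91  92  69  58  77  83  88  93  94  95  95  95  96  67  55  48  81
  99  99  98 120]
```

```bash
python3 -m creep '{"rows": [[[-15,0,0,0,0],[-25,0,0,0,0],[-14,0.5,0,0,0],[-5,0,0,-0.11,0],[0,0,0,-0.107,0],[0,0,20,0,0],[0,0,30,0,0],[0,0,30,0,0],[0,0,30,0,0],[0,0,30,0,0],[0,0,30,0,0],[0,0,25,0,0],[0,0,15,0,0],[0,0,10,0,0],[0,0,4,0,0],[0,0,0,0,0],[0,0,0,0,0]]]}' 60
python3 -m creep '{"rows": [[[0,0,0,0,0.2],[0,0,0,0,0.5],[0,0,0,0,1],[0,0,0,0,1],[0,0,0,0,1],[0,0,0,0,1],[0,0,0,0,1]]]}' 60
```

```text
clock: 10.67
position: [0.4412, -0.0764, 0.0257]
tool_rot: [3.133, 0.23, 0.001]
wrist_force: [0.8, -0.7, -0.4]
finger_gap: 0.0854
finger_force: 0.0
clock: 11.25
position: [0.4413, -0.0762, 0.026]
tool_rot: [3.133, 0.23, 0.002]
wrist_force: [-2.4, 1.3, 7.9]
finger_gap: 0.0548
finger_force: 63.5
```

```bash
python3 -m creep '{"rows": [[[0,0,-10,0,1],[0,0,-20,0,1],[0,0,-30,0,1],[0,0,-30,0,1],[0,0,-25,0,1],[5,-8,-15,0,1],[10,-17,0,0,1],[15,-25,0,0,1],[15,-26,0,0,1],[15,-26,0,0,1],[15,-26,0,0,1],[15,-26,0,0,1],[15,-26,0,0,1],[15,-26,0,0,1],[15,-26,0,0,1],[15,-25,0,0,1],[15,-25,0,0,1],[15,-20,0,0,1],[10,-13,0,0,1],[6,-8,0,0,1]]]}' 60
python3 -m creep '{"rows": [[[0,0,0,0,1],[0,0,0,0,1]]]}'
python3 - <<'E'
from h import *
c=vision.read_camera("wrist");cv2.imwrite("pics/w3.png",c["frame"])
E
```

```text
clock: 12.92
position: [0.5877, 0.2737, 0.1551]
tool_rot: [-3.133, -0.232, 0.0]
wrist_force: [0.2, -0.2, -2.4]
finger_gap: 0.0544
finger_force: 63.7
clock: 13.08
position: [0.5871, 0.2718, 0.1549]
tool_rot: [3.133, 0.231, -0.001]
wrist_force: [0.8, -0.5, -0.8]
finger_gap: 0.0545
finger_force: 63.7
```

View pics/w3.png

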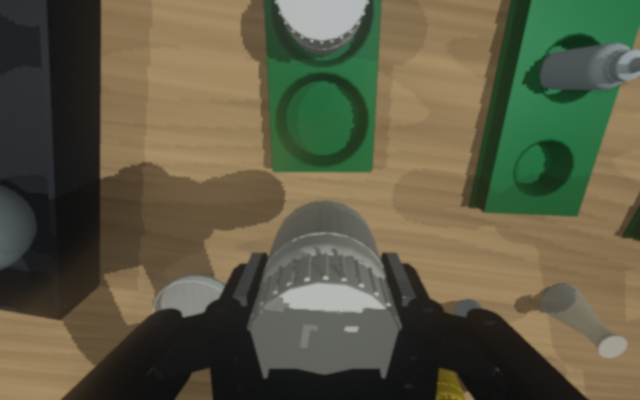

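The jar well rim spans columns 276–368 and rows 72–166, centre (322,119). The dropper well is centred at about (543,167). The held jar is upright, with its front bottom edge at (324,201).

Run:
```python
from h import *
c=vision.read_camera("wrist");o,M,y=pose()
for n,p,z in(("c",(322,119),.024),("L",(276,119),.024),("R",(368,119),.024),("T",(322,72),.024),("B",(322,166),.024),("near edge",(323,171),.024),("tl",(270,119),.024),("tr",(377,119),.024),("drop",(543,167),.024),("jarfront",(324,201),.129)):
    w=plane(c,p,z);print(n,w.round(4),"tool",((M.T@(w-o["position"]))*1000).round(1))
print(o["position"],y)
```

```text
c [0.6442 0.2821 0.024 ] tool [ 58.1  -2.4 131.1]
L [0.6387 0.3195 0.024 ] tool [ 58.1 -40.2 131.1]
R [0.6497 0.2447 0.024 ] tool [ 58.1  35.4 131.1]
T [0.6798 0.2873 0.024 ] tool [ 94.1  -2.3 131.1]
B [0.6051 0.2764 0.024 ] tool [ 18.6  -2.5 131.1]
near edge [0.6008 0.2749 0.024 ] tool [ 14.2  -1.7 131.1]
tl [0.638  0.3244 0.024 ] tool [ 58.1 -45.2 131.1]
tr [0.6508 0.2374 0.024 ] tool [ 58.1  42.8 131.1]
drop [0.6319 0.0876 0.024 ] tool [ 17.6 188.2 131.1]
jarfront [0.6106 0.2755 0.129 ] tool [23.9 -0.8 26.1]
[0.58703755 0.27125152 0.1550796 ] 0.1462904093831284
```

```bash
python3 -m creep '{"rows": [[[10,0,0,0,1],[20,-1,0,0,1],[18,-1,0,0,1],[10,0,0,0,1],[0.5,0,0,0,1],[0,0,10,0,1],[0,0,20,0,1],[0,0,25,0,1],[0,0,22,0,1],[0,0,15,0,1],[0,0,10,0,1],[0,0,7,0,1],[0,0,4,0,1],[0,0,3,0,1],[0,0,3,0,1],[0,0,2,0,1],[0,0,1,0,1],[0,0,0,0,1],[0,0,0,0,1]]]}' 60;  python3 -m creep '{"rows": [[[0,0,1,0,1],[0,0,0.5,0,1],[0,0,0,0,1],[0,0,0,0,1]]]}'
```

```text
clock: 14.77
position: [0.645, 0.2827, 0.0331]
tool_rot: [-3.133, -0.23, -0.001]
wrist_force: [-0.3, 0.3, -2.6]
finger_gap: 0.0547
finger_force: 63.7
clock: 15.1
position: [0.6449, 0.2826, 0.0313]
tool_rot: [3.133, 0.23, -0.0]
wrist_force: [0.4, -0.0, -2.2]
finger_gap: 0.0546
finger_force: 63.7
```

```bash
python3 -m creep '{"rows": [[[0,0,1,0,1],[0,0,0.5,0,1],[0,0,0,0,1],[0,0,0,0,1]]]}'; python3 -m creep '{"rows": [[[0,0,1,0,1],[0,0,0,0,1],[0,0,0,0,1]]]}'
```

```text
clock: 15.43
position: [0.645, 0.2827, 0.0301]
tool_rot: [-3.133, -0.23, -0.0]
wrist_force: [-1.6, -0.5, 1.7]
finger_gap: 0.0546
finger_force: 64.1
clock: 15.68
position: [0.6451, 0.2827, 0.03]
tool_rot: [-3.133, -0.23, -0.001]
wrist_force: [-6.2, -1.9, 11.7]
finger_gap: 0.0546
finger_force: 65.0
```

```bash
python3 -m creep '{"rows": [[[0,0,-1,0,0.7],[0,0,0,0,0.4],[0,0,0,0,0],[0,0,0,0,0],[0,0,0,0,0],[0,0,0,0,0],[0,0,-10,0,0],[0,0,-20,0,0],[0,0,-30,0,0],[0,0,-30,0,0],[0,0,-30,0,0],[0,0,-30,0,0],[0,0,-30,0,0],[0,0,-20,0,0],[-15,0,-10,0,0]]]}' 60
python3 -m creep '{"rows": [[[-25,0,0,0,0.3],[-30,0,0,0,0.3],[-30,0,0,0,0.3],[-30,0,0,0,0.3],[-30,1,0,0,0.3],[-25,1,0,0,0.3],[-15,0,0,0,0.3],[-8,0,0,0,0.3],[0,0,0,0.11,0.3],[0,0,0,0.106,0.3],[0,0,0,0,0.3],[0,0,0,0,0.3]]]}'
python3 - <<'E'
from h import *
c=vision.read_camera("wrist");cv2.imwrite("pics/w4.png",c["frame"]);b=vision.read_camera("scene")["frame"]
b2=cv2.resize(b[250:400,430:550],(320,400),interpolation=cv2.INTER_CUBIC)
cv2.imwrite("pics/v4.png",cv2.hconcat([c["frame"][:,160:],b2]))
E
```

```text
clock: 16.93
position: [0.6315, 0.2806, 0.244]
tool_rot: [-3.132, -0.23, -0.006]
wrist_force: [-0.2, 0.0, 0.4]
finger_gap: 0.0853
finger_force: 0.0
clock: 17.93
position: [0.4397, 0.2503, 0.2401]
tool_rot: [-3.14, 0.104, -0.0]
wrist_force: [-0.4, 0.4, -0.5]
finger_gap: 0.0597
finger_force: 0.0
```

View pics/v4.png

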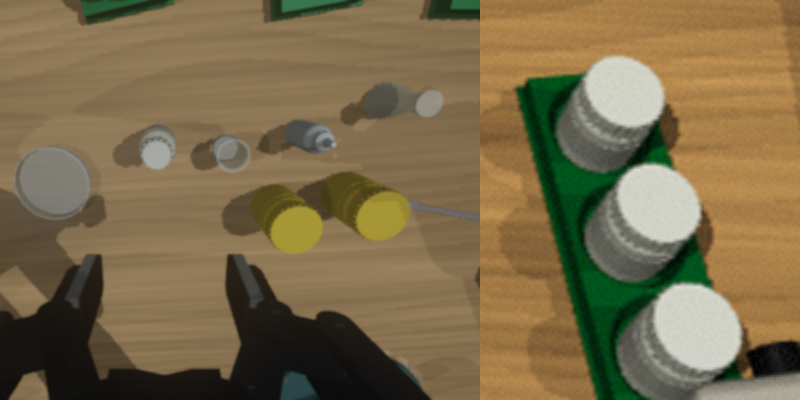

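The jar stands in its well. The wrist view (crop offset 160) has the reagent cap at (316,155), beaker rim at (392,155), dropper tip at (487,143), flask mouth at (590,102) and yellow lids at (455,228) and (542,214).

Run:
```python
from h import *
np.set_printoptions(precision=4,suppress=True)
c=vision.read_camera("wrist");T=vision.read_camera("top")
for n,p,z in(("reag",(316.5,155),.092),("beak",(392,155),.05),("dtip",(487,143),.09),("flask",(590,102),.07),("y1",(455,228),.08),("y2",(542,214),.08)):print(n,plane(c,p,z))
g=cv2.cvtColor(c["frame"],cv2.COLOR_BGR2HSV);m=((g[...,1]<70)&(g[...,2]>150)).astype(np.uint8);N,L,st,ce=cv2.connectedComponentsWithStats(m);i=L[155,316];print(st[i],ce[i])
print(tri(T,(176,203.8),c,(316.5,155)),tri(T,(258.6,203.5),c,(487,143)))
togo([.467,.2547,.030],-.07)
```

```text
reag [0.4647 0.2558 0.092 ]
beak [0.4511 0.1793 0.05  ]
dtip [0.465  0.1019 0.09  ]
flask [0.4929 0.0008 0.07  ]
y1 [0.3779 0.121  0.08  ]
y2 [0.3876 0.035  0.08  ]
[303 141  28  29 619] [316.2892 155.0016]
(array([0.4653, 0.2552, 0.091 ]), np.float64(0.002086325098563366)) (array([0.4629, 0.0919, 0.0711]), np.float64(0.0036330561332901063))
d tool mm [ 27.1  -6.3 209.8] yaw -0.067 spin 0.003
```

```bash
python3 -m creep '{"rows": [[[13,-3,0,0,0.3],[12.5,-4,0,0,0.3],[0,0,20,0,0.3],[0,0,30,0,0.3],[0,0,30,0,0.3],[0,0,30,0,0.3],[0,0,30,0,0.3],[0,0,25,0,0.3],[0,0,20,0,0.3],[0,0,13,0,0.3],[0,0,8,0,0.3],[0,0,3,0,0.3],[0,0,0,0,0.3],[0,0,0,0,0.5],[0,0,0,0,1],[0,0,0,0,1],[0,0,0,0,1],[0,0,0,0,1],[0,0,0,0,1],[0,0,0,0,1]]]}' 60
```

```text
clock: 19.8
position: [0.4661, 0.2558, 0.0323]
tool_rot: [-3.139, 0.108, -0.003]
wrist_force: [-0.4, -1.0, 6.7]
finger_gap: 0.0362
finger_force: 60.0
```

```bash
python3 -m creep '{"rows": [[[0,0,-10,0,1],[0,0,-20,0,1],[0,0,-30,0,1],[0,0,-30,0,1],[0,0,-25,0,1],[4,9,-10,0,1],[6,17,0,0,1],[9,26,0,0,1],[9,26,0,0,1],[9,26,0,0,1],[9,26,0,0,1],[9,26,0,0,1],[9,26,0,0,1],[9,26,0,0,1],[9,26,0,0,1],[9,26,0,0,1],[9,26,0,0,1],[8,22,0,0,1],[6,15,0,0,1],[2,7,0,0,1]]]}' 60
python3 -m creep '{"rows": [[[0,0,0,0,1],[0,0,0,0,1]]]}'
python3 - <<'E'
from h import *
c=vision.read_camera("wrist");cv2.imwrite("pics/w5.png",c["frame"])
E
```

```text
clock: 21.47
position: [0.5583, -0.0841, 0.1555]
tool_rot: [3.139, -0.111, -0.001]
wrist_force: [0.7, -0.5, -0.6]
finger_gap: 0.0369
finger_force: 60.1
clock: 21.63
position: [0.5579, -0.0817, 0.1556]
tool_rot: [-3.139, 0.11, 0.001]
wrist_force: [0.6, -0.2, -0.5]
finger_gap: 0.0369
finger_force: 60.1
```

View pics/w5.png

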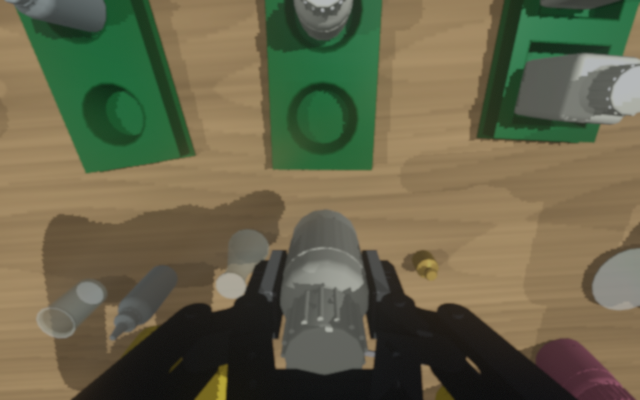

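The reagent well rim spans columns 286–358 and rows 82–154, centre (322,118), and the dropper well is at (114,113). The held bottle is upright, with its bottom front at (324,211).

Run:
```python
from h import *
c=vision.read_camera("wrist");o,M,y=pose()
for n,p,z in(("L",(286,118),.024),("R",(358,118),.024),("T",(322,82),.024),("B",(322,154),.024),("near edge",(323,169),.024),("tl",(268,118),.024),("tr",(376,118),.024),("drop",(114,113),.024),("front",(324,211),.123)):
    w=plane(c,p,z);print(n,w.round(4),"tool",((M.T@(w-o["position"]))*1000).round(1))
print(o["position"],y)
```

```text
L [ 0.6187 -0.0536  0.024 ] tool [ 58.7 -31.4 131.8]
R [ 0.6146 -0.1128  0.024 ] tool [ 58.6  27.9 131.8]
T [ 0.6445 -0.0852  0.024 ] tool [ 86.6  -1.7 131.8]
B [ 0.5868 -0.081   0.024 ] tool [ 28.7  -1.9 131.8]
near edge [ 0.5736 -0.081   0.024 ] tool [ 15.6  -1.  131.8]
tl [ 0.6197 -0.0388  0.024 ] tool [ 58.7 -46.2 131.8]
tr [ 0.6136 -0.1275  0.024 ] tool [ 58.6  42.7 131.8]
drop [0.6325 0.0866 0.024 ] tool [  62.9 -172.2  131.8]
front [ 0.5732 -0.0818  0.123 ] tool [15.2 -0.2 32.8]
[ 0.55799898 -0.08096836  0.15577588] -0.06848633180658002
```

```bash
python3 -m creep '{"rows": [[[10,0,0,0,1],[20,-1,0,0,1],[18,-0.5,0,0,1],[10,0,0,0,1],[0.5,0,0,0,1],[0,0,10,0,1],[0,0,20,0,1],[0,0,25,0,1],[0,0,20,0,1],[0,0,15,0,1],[0,0,10,0,1],[0,0,6,0,1],[0,0,4,0,1],[0,0,3,0,1],[0,0,2,0,1],[0,0,2,0,1],[0,0,1,0,1],[0,0,0,0,1],[0,0,0,0,1]]]}' 60;  python3 -m creep '{"rows": [[[0,0,0.5,0,1],[0,0,0.5,0,1],[0,0,0,0,1],[0,0,0,0,1]]]}'; python3 -m creep '{"rows": [[[0,0,0.5,0,1],[0,0,0.5,0,1],[0,0,0,0,1],[0,0,0,0,1]]]}'
```

```text
clock: 23.32
position: [0.6168, -0.0844, 0.038]
tool_rot: [3.14, -0.109, 0.0]
wrist_force: [0.4, 0.1, -1.1]
finger_gap: 0.0366
finger_force: 60.1
clock: 23.65
position: [0.6167, -0.0843, 0.0368]
tool_rot: [3.14, -0.109, -0.0]
wrist_force: [0.0, -0.2, -0.4]
finger_gap: 0.0363
finger_force: 60.1
clock: 23.98
position: [0.6169, -0.0843, 0.0364]
tool_rot: [3.14, -0.109, 0.001]
wrist_force: [-2.9, -0.3, 5.4]
finger_gap: 0.0364
finger_force: 60.5
```

```bash
python3 -m creep '{"rows": [[[0,0,-0.5,0,0.7],[0,0,0,0,0.4],[0,0,0,0,0.1],[0,0,0,0,0],[0,0,0,0,0],[0,0,0,0,0],[0,0,-10,0,0],[0,0,-20,0,0],[0,0,-30,0,0],[0,0,-30,0,0],[0,0,-30,0,0],[0,0,-30,0,0],[0,0,-30,0,0],[0,0,-15,0,0],[-12,-10,-5,0,0]]]}' 60
python3 -m creep '{"rows": [[[-22,-18,0,0,0.35],[-26,-21,0,0,0.35],[-26,-21,0,0,0.35],[-26,-22,0,0,0.35],[-26,-22,0,0,0.35],[-25,-22,0,0,0.35],[-18,-16,0,0,0.35],[-12,-9,0,0,0.35],[0,0,0,-0.09,0.35],[0,0,0,-0.082,0.35],[0,0,0,0,0.35],[0,0,0,0,0.35]]]}'
python3 - <<'E'
from h import *
c=vision.read_camera("wrist");cv2.imwrite("pics/w6.png",c["frame"]);b=vision.read_camera("scene")["frame"]
b2=cv2.resize(b[240:400,230:330],(250,400),interpolation=cv2.INTER_CUBIC)
cv2.imwrite("pics/v6.png",cv2.hconcat([c["frame"][:,50:590],b2]))
E
```

```text
clock: 25.23
position: [0.6068, -0.0746, 0.2399]
tool_rot: [3.139, -0.11, 0.007]
wrist_force: [1.2, 0.4, 0.6]
finger_gap: 0.0854
finger_force: 0.0
clock: 26.23
position: [0.4352, 0.0896, 0.2364]
tool_rot: [-3.138, -0.158, -0.0]
wrist_force: [-0.4, 0.5, 0.2]
finger_gap: 0.0555
finger_force: 0.0
```

View pics/v6.png

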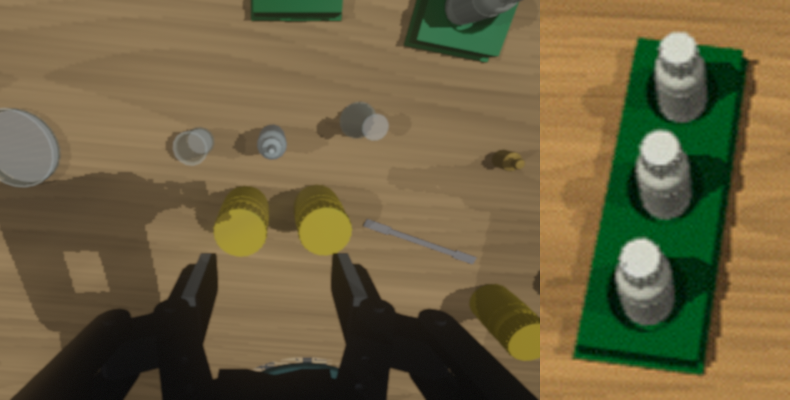

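The reagent bottle stands in its well. The dropper nozzle tip is at (321,150) and its shoulder outline centres at about (321,141).

Run:
```python
from h import *
np.set_printoptions(precision=4,suppress=True)
c=vision.read_camera("wrist");T=vision.read_camera("top");S=vision.read_camera("scene")
print(plane(c,(321,150),.09),plane(c,(321,142),.058),plane(c,(243,147),.05),plane(c,(425,126),.07))
print(tri(S,(378.5,199.3),c,(321,150)),tri(T,(259,203.5),c,(321,150)))
togo([.465,.0925,.030],.103)
```

```text
[0.4644 0.0957 0.09  ] [0.4663 0.0961 0.058 ] [0.4521 0.1745 0.05  ] [0.4928 0.0009 0.07  ]
(array([0.4624, 0.0957, 0.0791]), np.float64(0.00017315930217457116)) (array([0.4629, 0.0928, 0.0734]), np.float64(0.006243241105199546))
d tool mm [ 29.8  -0.  206.2] yaw 0.101 spin -0.002
```

```bash
python3 -m creep '{"rows": [[[15,-1,0,0,0.35],[15.5,-1.5,0,0,0.35],[0,0,20,0,0.35],[0,0,30,0,0.35],[0,0,30,0,0.35],[0,0,30,0,0.35],[0,0,30,0,0.35],[0,0,25,0,0.35],[0,0,18,0,0.35],[0,0,12,0,0.35],[0,0,7,0,0.35],[0,0,3,0,0.35],[0,0,0,0,0.35],[0,0,0,0,0.5],[0,0,0,0,1],[0,0,0,0,1],[0,0,0,0,1],[0,0,0,0,1],[0,0,0,0,1],[0,0,0,0,1]]]}' 40
```

```text
clock: 28.15
position: [0.4661, 0.0953, 0.0325]
tool_rot: [-3.137, -0.161, -0.003]
wrist_force: [-1.4, -0.6, 5.4]
finger_gap: 0.029
finger_force: 39.3
```

```bash
python3 -m creep '{"rows": [[[0,0,-10,0,1],[0,0,-20,0,1],[0,0,-30,0,1],[0,0,-30,0,1],[0,0,-25,0,1],[5,1,-10,0,1],[15,3,0,0,1],[20,5,0,0,1],[20,5,0,0,1],[20,5,0,0,1],[14,4,0,0,1],[8,2,0,0,1],[2,1,0,0,1],[0,0,0,0,1],[0,0,0,0,1],[0,0,0,0,1]]]}' 40
python3 - <<'E'
from h import *
c=vision.read_camera("wrist");cv2.imwrite("pics/w7.png",c["frame"])
E
```

```text
clock: 29.48
position: [0.5709, 0.0802, 0.1565]
tool_rot: [-3.137, -0.162, -0.0]
wrist_force: [-0.2, 0.1, -0.2]
finger_gap: 0.0288
finger_force: 39.5
```

View pics/w7.png

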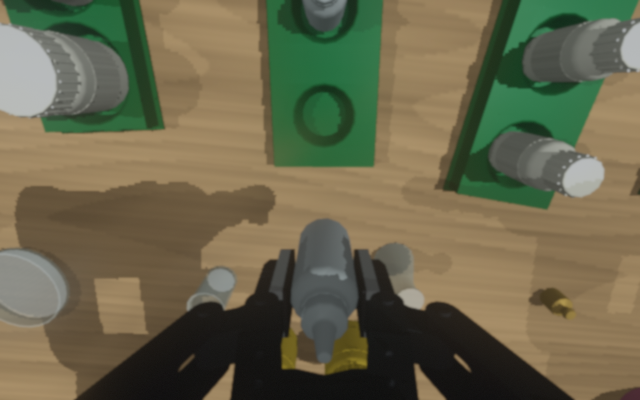

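The dropper well rim spans columns 293–355 and rows 85–146, centre (324,115.5). The held bottle is upright, with its bottom front at (324,220).

Run:
```python
from h import *
c=vision.read_camera("wrist");o,M,y=pose()
for n,p,z in(("L",(293,115.5),.024),("R",(355,115.5),.024),("T",(324,85),.024),("B",(324,146),.024),("near edge",(324,166),.024),("tl",(269,115),.024),("tr",(378,115),.024),("front",(324,220),.124)):
    w=plane(c,p,z);print(n,w.round(4),"tool",((M.T@(w-o["position"]))*1000).round(1))
print(o["position"],y)
```

```text
L [0.6288 0.1124 0.024 ] tool [ 60.7 -26.1 132.6]
R [0.634  0.0616 0.024 ] tool [ 60.6  25.  132.6]
T [0.655  0.0895 0.024 ] tool [ 84.4  -0.5 132.6]
B [0.6064 0.0844 0.024 ] tool [ 35.4  -0.6 132.6]
near edge [0.5891 0.0827 0.024 ] tool [ 18.1  -0.6 132.6]
tl [0.6272 0.1321 0.024 ] tool [ 61.1 -45.9 132.6]
tr [0.6364 0.0428 0.024 ] tool [ 61.   43.9 132.6]
front [0.5807 0.0818 0.124 ] tool [ 9.7 -0.6 32.6]
[0.57109249 0.08022051 0.1565977 ] 0.10301701718372888
```

```bash
python3 -m creep '{"rows": [[[10,0,0,0,1],[20,0,0,0,1],[20,0,0,0,1],[10,0,0,0,1],[1.5,0,0,0,1],[0,0,10,0,1],[0,0,20,0,1],[0,0,25,0,1],[0,0,20,0,1],[0,0,15,0,1],[0,0,10,0,1],[0,0,6,0,1],[0,0,4,0,1],[0,0,3,0,1],[0,0,2,0,1],[0,0,2,0,1],[0,0,1,0,1],[0,0,0,0,1],[0,0,0,0,1]]]}' 40;  python3 -m creep '{"rows": [[[0,0,0.5,0,1],[0,0,0.5,0,1],[0,0,0,0,1],[0,0,0,0,1]]]}'; python3 -m creep '{"rows": [[[0,0,0.5,0,1],[0,0,0.5,0,1],[0,0,0,0,1],[0,0,0,0,1]]]}'
```

```text
clock: 31.17
position: [0.6328, 0.0864, 0.0386]
tool_rot: [-3.137, -0.161, -0.001]
wrist_force: [-0.4, -0.6, -0.1]
finger_gap: 0.0289
finger_force: 39.5
clock: 31.5
position: [0.6327, 0.0864, 0.0373]
tool_rot: [-3.137, -0.161, -0.0]
wrist_force: [0.1, -0.2, -0.1]
finger_gap: 0.0288
finger_force: 39.5
clock: 31.83
position: [0.6328, 0.0864, 0.0366]
tool_rot: [-3.137, -0.161, -0.0]
wrist_force: [-1.1, -0.7, 3.4]
finger_gap: 0.0285
finger_force: 39.8
```

Contact at 0.0366. I release, retreat and check everything.

```bash
python3 -m creep '{"rows": [[[0,0,0,0,0.7],[0,0,0,0,0.4],[0,0,0,0,0.1],[0,0,0,0,0],[0,0,0,0,0],[0,0,0,0,0],[0,0,-10,0,0],[0,0,-20,0,0],[0,0,-30,0,0],[0,0,-30,0,0],[0,0,-30,0,0],[0,0,-30,0,0],[0,0,-30,0,0],[0,0,-15,0,0],[-15,0,-5,0,0],[-30,0,0,0,0],[-30,0,0,0,0],[-30,0,0,0,0],[-30,0,0,0,0],[-15,0,0,0,0]]]}' 40
python3 -m creep '{"rows": [[[0,0,0,0,0],[0,0,0,0,0],[0,0,0,0,0]]]}'
python3 - <<'E'
from h import *
a=vision.read_camera("wrist");b=vision.read_camera("scene")
cv2.imwrite("pics/v8.png",cv2.resize(b["frame"][155:400,120:540],(800,467),interpolation=cv2.INTER_CUBIC))
E
```

```text
clock: 33.5
position: [0.481, 0.0708, 0.2365]
tool_rot: [-3.137, -0.162, -0.0]
wrist_force: [0.9, -0.2, 0.0]
finger_gap: 0.0852
finger_force: 0.0
clock: 33.75
position: [0.4839, 0.071, 0.2365]
tool_rot: [-3.137, -0.161, -0.001]
wrist_force: [0.4, 0.5, -0.1]
finger_gap: 0.0857
finger_force: 0.0
```

View pics/v8.png

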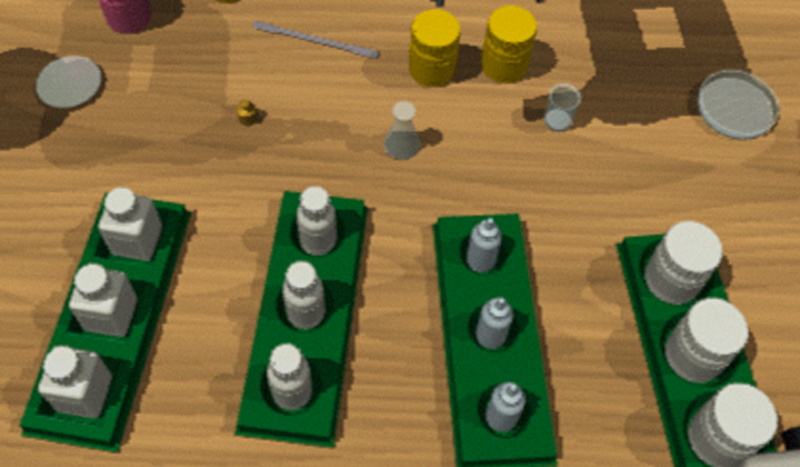

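All four containers stand upright and in line with their tray mates: square (131,222), reagent (317,220), dropper (484,245), jar (684,262). The beaker (562,107) and flask (403,130) are where they were. I hand the job in.

```bash
python3 -c "
from workcell import finish_job
print(finish_job())"
```

```text
the job is handed in; nothing more can be done
None
```

I put all four containers upright on the floor of their own wells and let go, without disturbing the beaker or the flask, and handed the job in at about 34 s; no verdict was shown.

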